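# Release the stuck supply drawer with a dowel

### The arm

A 6-joint arm with a two-finger parallel gripper is mounted at the origin on the work surface. World frame = base frame: x ahead of the robot, y to its left, z up, the work surface at z = 0. Lengths are in m, angles in rad, forces in N, time in s.
With the tool pointing down it reaches from about 0.275 to 0.825 m from the base axis. Payload 5.2 kg.
Tool frame: the origin (TCP) lies on the centre line of the jaws, within the pads' length; the fingertips stand env.tip_extent ahead of it and the grasp point (between the pads) lies 5 mm behind it (env.tip_extent is the distance from the TCP to the fingertips, in m); x points along the fingers, y is the direction in which the jaws open and shut, and the axes are right-handed (so a half turn about x gives the same grasp; the last joint's range is limited). The gripper opens to 93 mm and grips with 3 to 60 N. Pads are 15 mm wide; open, the fingers measure 128 mm over their backs; the gripper's body (75 mm by 188 mm) begins 65 mm behind the grasp point.
Start: joints at [-1.458, 0.259, 1.535, -0, 1.348, -0.203], TCP at [0.171, -0.523, 0.233] pointing down, gripper open.
Joint ranges: [-3.14, 3.14], [-0.91, 2.08], [0.19, 2.58], [-1.22, 4.36], [0.22, 2.71], [-3.12, 3.12]. Speed limits (rad/s): [2.57, 2.57, 3.14, 3.14, 3.14, 3.14].

### API

Orientations are given as a 3x3 rotation matrix whose columns are the frame's x, y, z axes.
In Python, from bench import env gives the robot as it stands.
- The arm moves only by the shell command python3 -m pendant 'ROWS' [FORCE]. ROWS is JSON, a list of rows, each an object with "translation": the shift along the tool's x, y, z in mm, a list of three; "angular": the turn, a rotation vector about the tool's x, y, z in rad, a list of three; "fingers": the opening, from -1 (shut) to 1 (fully open), so that 0 is half open. A call has 1 to 5 rows; each row shifts and turns the commanded pose from where the row before left it, along the tool's axes as they then stand; what a row does not reach is not made up. A row lasts 1/10 s, in which the tool goes at most 50 mm and 8.59 degrees, less where a joint would pass 70% of its speed; a pose out of reach is approached as far as the arm can. A call with a gripper value outside its range is refused whole. The fingers move at their own pace and stop on an object; FORCE is the grip in N (left out, the last holds). Time passes only in rows, so rows that do not move let the fingers close. It gives the time, the measured TCP pose, the force and the opening at its end, in the units of the state.
- env.observe(): the state, without advancing time (a new reading comes with each control period).
- env.camera(name): name is "side" or "top" or "wrist"; returns the picture (480x640x3 uint8, blue, green, red); there is no depth.
- env.camera_model(name): a dict with "fx", "fy", "cx", "cy" (pixels), "origin" and "orientation" of the camera in the world; the wrist camera has in their place "hand_eye" (4x4, takes a point from camera to tool coordinates, whose origin is the TCP and whose axes are the tool frame's). Camera axes: x right, y up, looking along -z (the intrinsics and any distortion apply to the point x, -y, -z); pixel columns grow to the right and rows downward; lengths in m; the calibration is good to about 2 mm. A picture is of the moment at which its call begins: read the wrist's pose just before it. camera_model takes no time and is no camera call.
- env.close_job(): hands the job in, once; it reports no verdict.
The state is a dict: "t": time; "joints": joint angles; "qd": joint speeds; "joint_efforts": joint torques, N m; "eef_pos": TCP position; "eef_rot": TCP orientation; "ft_force": force on the tool from outside, world axes, zero at the start; "torque": the same for the moment, N m; "grip_width": opening from 0.0 (shut) to 1.0 (fully open).
Only numpy, scipy, OpenCV 4.12 (cv2) and the standard library are available. Lean on these libraries where they do the work, as an engineer would, in place of code of your own. Each camera call takes 0.05 s, during which the arm holds its last target. There are 200 camera calls.

### The job

The chalk drawer of the art-room cabinet is held shut by its spring catch: take the dowel from the wooden block, feel with it down through the small hole in the cabinet's top and gently press the catch behind the drawer, never with more than 20 N, until the drawer slides out by itself. Then stand the dowel back in its hole in the block and let go. Do not push or pull the cabinet or its drawer with the gripper, and leave everything else where it is.

Things in the scene. Friction and masses are not known exactly. Their poses are not given: they have to be found in the camera images.
- dowel: plain birch dowel, round, 14 mm across, 150 mm long, 18 g, standing upright in one of the two holes of the wooden block (120 mm of it shows; it may lean a little in the loose hole). Origin: centre of its lower end; z along the dowel, up
- block: dark wooden tool block fixed to the table, 160 mm long (its x), 50 mm wide (its y), 45 mm high, with two round upright holes on its long axis, 45 mm either side of its middle, each 16 mm across and 30 mm deep with a 2 mm chamfer. One holds the dowel, the other the brush. Origin: underside centre
- block_hole0 (a point): centre of the mouth of the block's hole at +x of its middle, on its top face, 45 mm above the table
- block_hole1 (a point): centre of the mouth of the block's hole at -x of its middle, on its top face, 45 mm above the table
- cabinet: pale wooden supply cabinet fixed to the table, 260 mm deep (its x), 240 wide (its y), 130 high; blue drawer front towards the robot (its -x). Origin: underside centre. A sprung catch inside holds the drawer: pushed straight down it starts to move at 4 N, lets go after 7 mm at about 10 N and meets a hard stop at 9 mm. More than 20 N from the dowel on cabinet or catch bends it
- hole (a point): centre of the mouth of the release hole, in a dark 60 mm square steel plate flush in the cabinet's top, 75 mm behind its middle, 130 mm above the table; z up. Hole 17 mm across through 8 mm of steel, 1.5 mm chamfer. Under it is the catch's red push pad, 28 mm across, on a set screw: its face is 10 to 28 mm below the top, different each time and not reported: find it by feel
- drawer (a joint): how far the drawer is out, m: 0 held shut by the catch (up to 1 mm of play), 0.07 fully out. Once let go, a spring and a damper slide it towards the robot (cabinet's -x) at about 30 mm/s; after about 15 mm it is clear of the catch and no longer depends on it
- brush: a stubby paint brush, blue 14 mm round handle, 138 mm long, standing bristles up in the other hole of the block; a bystander. Origin: lower end
- tape: roll of masking tape lying on the cabinet's top near its front, 90 mm across, 22 mm high; a bystander. Origin: underside centre
- paint_jar: small jar of red paint, 44 mm across, 50 mm high, on the cabinet's top near its front; a bystander. Origin: underside centre
- maraca: paper-covered maraca shape standing upright, 80 mm across, 240 mm high, to the robot's right; a bystander. Origin: underside centre
- glue: glue bottle, 50 mm across, 130 mm high; a bystander. Origin: underside centre
- mug: white mug, 76 mm across, 90 mm high; a bystander. Origin: underside centre
- scissors: scissors lying flat, 180 mm long, 12 mm high; a bystander. Origin: underside, at the pivot
- sketchbook: blue sketchbook lying flat, 200 x 150 x 18 mm; a bystander. Origin: underside centre
Not all that is in view belongs to the job. There is more than one size of the block; the one meant has the size given above.

How it is judged:
On the way, in this order (a step that is already met when the one before it is completed fails the run):
1. the dowel is lifted clear of the block (z of dowel in the frame of block above 0.05 m), for 0.1 s.
2. the dowel's lower end is in the release hole, at least 9 mm below the cabinet's top (horizontal distance between dowel and hole below 0.006 m and z of dowel in the frame of hole below -0.009 m), for 0.1 s.
3. the drawer has slid out by more than 20 mm (value of joint drawer above 0.02 m), for 0.1 s.
At the end, for the whole second after the job is handed in: the drawer stands more than 45 mm out; the dowel stands at rest in a hole of the block, within 6 mm of the hole's centre, its lower end no more than 7 mm above the hole's floor, leaning less than 0.15 rad; the robot has let go (value of joint drawer above 0.045 m and (horizontal distance between dowel and block_hole0 below 0.006 m or horizontal distance between dowel and block_hole1 below 0.006 m) and z of dowel in the frame of block between 0.01 and 0.022 m and angle between dowel's own z axis and vertical below 0.15 rad and linear speed of dowel below 0.03 m/s); the robot touches nothing.
It fails at once if the dowel is pressed against the cabinet or its catch with more than 20 N (contact force between dowel and cabinet above 20 N).
It fails at once if the robot itself pushes or pulls on the cabinet, drawer or catch (over 4 N) (contact force between any of the fingers, the arm and cabinet above 4 N).
It fails at once if the brush is taken out of its hole (moved more than 30 mm) (distance of brush from where it was at the start of the episode above 0.03 m).
It fails at once if another bystander is moved more than 30 mm (distance of any of tape, paint_jar, maraca, glue, mug, scissors, sketchbook from where it was at the start of the episode above 0.03 m).
It also fails if it takes over 64 s, if anything falls off the work surface, if the arm or the gripper's body presses on something with over 40 N, if the wrist force passes 120 N, or if a joint passes its speed limit or range.

## Working session

There is one attempt and no reset: what is moved stays moved. The work goes in short steps, Python scripts to look and compute and a shell command to move; the robot and the scene stay as the last step left them, time stands still between calls to the robot, and variables do not carry over. Pictures are saved under pics/ and viewed, about 8 in all and at most 12, crops included, and the job is handed in when it is done.

```bash
ls; mkdir -p pics; python3 - <<'E'
from bench import env
import cv2,numpy as np
s=env.observe();print(s,env.tip_extent)
for n in("top","side"):
    cv2.imwrite(f"pics/{n}0.png",env.camera(n));print(n,env.camera_model(n))
print(env.camera_model("wrist"))
E
```

```text
pics
{'t': 0.0, 'joints': array([-1.45780682e+00,  2.59352185e-01,  1.53606606e+00, -4.30044704e-05,
        1.34800448e+00, -2.02848695e-01]), 'qd': array([-0.00147658,  0.00145557, -0.00099572,  0.00027647,  0.00062282,
       -0.00065446]), 'joint_efforts': array([ 6.57513701e-04, -4.37299705e+01, -2.84006453e+01,  7.20152096e-02,
        4.12584725e-02, -1.42165004e-04]), 'eef_pos': array([ 0.1707599 , -0.52227263,  0.23181958]), 'eef_rot': array([[-2.48013404e-04,  3.10622171e-01, -9.50533432e-01],
       [ 1.81367373e-03, -9.50531758e-01, -3.10622098e-01],
       [-9.99998325e-01, -1.80099596e-03, -3.27622656e-04]]), 'ft_force': array([0.39592661, 0.18326362, 0.37056582]), 'torque': array([ 0.05642051,  0.03226144, -0.04177381]), 'grip_width': 0.9997350316926914} 0.014
top {'fx': 446.3923267966285, 'fy': 446.3923267966285, 'cx': 319.6974609811195, 'cy': 237.94402795424892, 'origin': array([0.31077835, 0.01190697, 1.13223801]), 'orientation': array([[-0.00850177,  0.98696339, -0.16072023],
       [-0.99929384, -0.00250286,  0.03749085],
       [ 0.03659984,  0.16092547,  0.98628771]])}
side {'fx': 598.430360290838, 'fy': 598.430360290838, 'cx': 319.33961527490266, 'cy': 233.89815288459562, 'origin': array([-0.2962283 ,  0.76588174,  0.9118098 ]), 'orientation': array([[-0.68936953,  0.44299955, -0.57316755],
       [-0.72430033, -0.40774867,  0.55599466],
       [ 0.01259708,  0.79843122,  0.60195423]])}
{'fx': 426.8409042315693, 'fy': 426.8409042315693, 'cx': 322.62545738277527, 'cy': 241.44348893672867, 'hand_eye': array([[ 7.02251640e-04,  2.84881171e-01, -9.58562583e-01,
        -1.51922715e-01],
       [ 9.99999589e-01,  3.48890550e-04,  8.36297717e-04,
        -8.47858147e-04],
       [ 5.72678899e-04, -9.58562777e-01, -2.84880809e-01,
        -7.94260002e-02],
       [ 0.00000000e+00,  0.00000000e+00,  0.00000000e+00,
         1.00000000e+00]])}
```

View pics/top0.png

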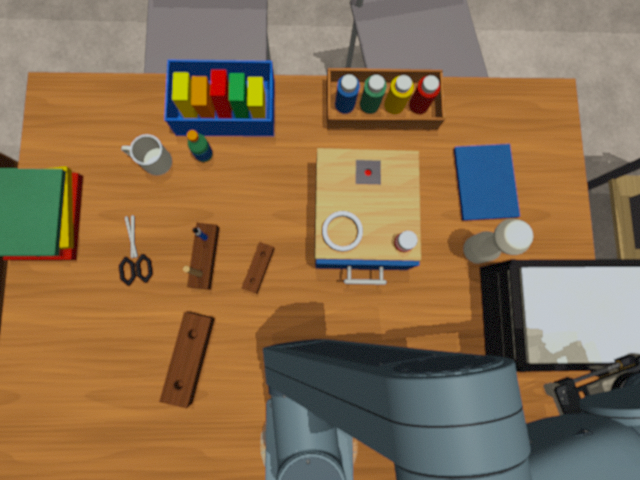

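View pics/side0.png

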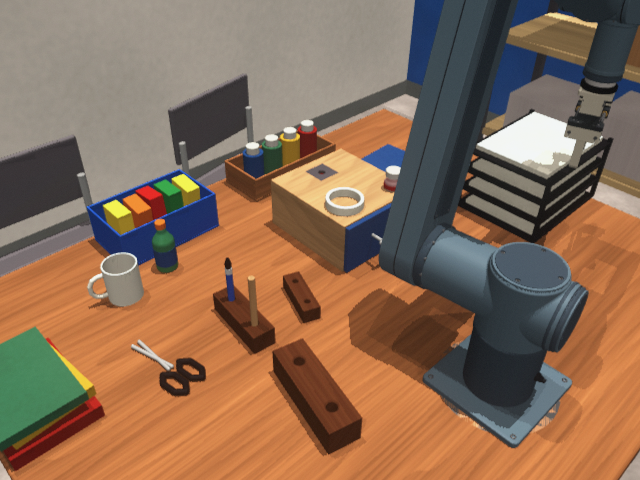

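Top picture: the candidates for the block are the one at (202,256), holding the brush (200,233) and the dowel (193,271), plus a small empty one at (258,268) and a large empty one at (187,358). The dowel could be confused with the brush. I choose the block at (202,256) with the tan plain rod. The plate and hole are at (368,172). I'll check this in one close crop.

```bash
cat > h.py <<'E'
from bench import env
import cv2,numpy as np
def ray(n,u,v,st=None):
    m=env.camera_model(n)
    d=np.array([(u-m["cx"])/m["fx"],-(v-m["cy"])/m["fy"],-1.])
    if n=="wrist":
        H=m["hand_eye"];R=st["eef_rot"]
        return st["eef_pos"]+R@H[:3,3], R@H[:3,:3]@d
    return np.array(m["origin"]),m["orientation"]@d
def at(n,u,v,z,st=None):
    o,d=ray(n,u,v,st);return o+d*(z-o[2])/d[2]
def proj(n,p,st=None):
    m=env.camera_model(n)
    if n=="wrist":
        H=m["hand_eye"];q=H[:3,:3].T@(st["eef_rot"].T@(np.array(p)-st["eef_pos"])-H[:3,3])
    else: q=m["orientation"].T@(np.array(p)-m["origin"])
    return m["cx"]+m["fx"]*q[0]/-q[2], m["cy"]-m["fy"]*q[1]/-q[2]
E
python3 - <<'E'
import cv2,numpy as np
t=cv2.imread("pics/top0.png");s=cv2.imread("pics/side0.png")
a=cv2.resize(t[210:300,170:270],(400,360),interpolation=2)
c=cv2.resize(t[140:200,310:410],(400,240),interpolation=2)
b=cv2.resize(s[250:360,200:300],(400,440),interpolation=2)
d=cv2.resize(s[155:195,300:400],(400,160),interpolation=2)
cv2.imwrite("pics/crop1.png",np.hstack([np.vstack([a,c]),np.vstack([b,d])]))
E
```

```text
(no output)
```

View pics/crop1.png

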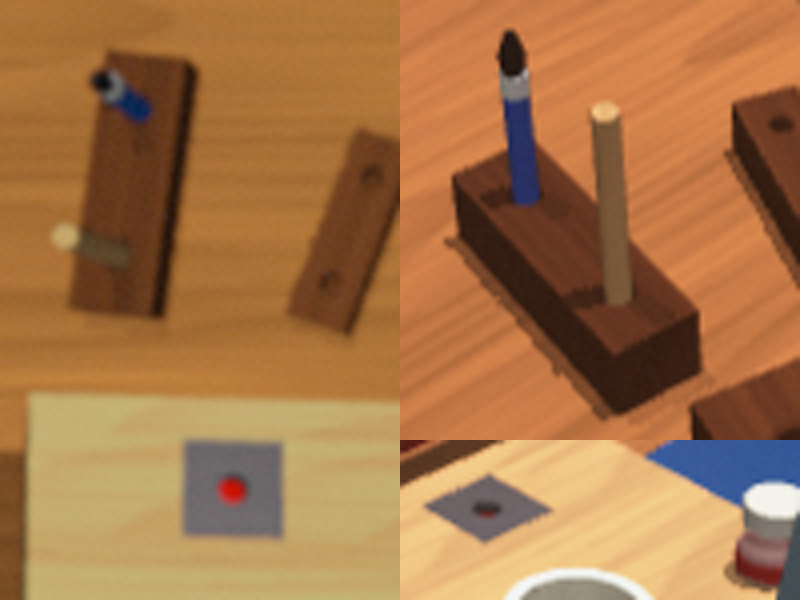

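Crop: the plain tan rod has its top at top px (186.3,269.3) and side px (251.3,278); the blue brush is beside it in the same block. The plate centre is at top px (368.4,172) and side px (322,177).

```bash
python3 - <<'E'
from h import *
def tri(a,b):
    A=[];B=[]
    for n,p in(("top",a),("side",b)):
        o,d=ray(n,*p);d/=np.linalg.norm(d);P=np.eye(3)-np.outer(d,d);A.append(P);B.append(P@o)
    return np.linalg.solve(sum(A),sum(B))
f=lambda x,y:(170+x/4,210+y/4)
print("dowel top tri",tri((186.3,269.3),(251.3,278.)), at("top",186.3,269.3,.165),at("side",251.3,278,.165))
print("base",at("top",*f(118,254),.045),at("side",254.75,324,.045))
c=[at("top",*f(*p),.045) for p in((108,52),(190,60),(163,318),(70,305))]
print("block",np.round(c,4),np.mean(c,0), np.linalg.norm(c[0]-c[3]),np.linalg.norm(c[0]-c[1]))
g=lambda x,y:(310+x/4,140+(y-360)/4)
pc=[at("top",*g(*p),.13) for p in((186,441),(283,441),(283,537),(185,537))]
print("plate",np.round(pc,4),np.mean(pc,0))
q=lambda x,y:(300+(x-400)/4,155+(y-440)/4)
ps=[at("side",*q(*p),.13) for p in((425,506),(488,475),(552,511),(488,542))]
print(np.round(ps,4),np.mean(ps,0),at("side",*q(487,509),.13))
print("cab edges", at("top",317,150,.13),at("top",419,150,.13),at("top",317,262,.13),at("top",420,262,.13))
print("tape",at("top",342,231,.15),"jar",at("top",405,241,.18))
E
```

```text
dowel top tri [0.4019995  0.26388331 0.16336885] [0.40086606 0.26251707 0.165     ] [0.40171933 0.26562949 0.165     ]
base [0.40172196 0.26167168 0.045     ] [0.39967541 0.26698852 0.045     ]
block [[0.5259 0.272  0.045 ]
 [0.5209 0.2219 0.045 ]
 [0.3631 0.2336 0.045 ]
 [0.3713 0.2892 0.045 ]] [0.44528916 0.25416759 0.045     ] 0.1556167295785223 0.050390574429747585
plate [[ 0.6589 -0.1143  0.13  ]
 [ 0.6591 -0.1717  0.13  ]
 [ 0.6007 -0.1699  0.13  ]
 [ 0.6006 -0.1125  0.13  ]] [ 0.62983452 -0.14207891  0.13      ]
[[ 0.6595 -0.1119  0.13  ]
 [ 0.6605 -0.1677  0.13  ]
 [ 0.6013 -0.1667  0.13  ]
 [ 0.6019 -0.1116  0.13  ]] [ 0.63081235 -0.13947782  0.13      ] [ 0.63057668 -0.13819003  0.13      ]
cab edges [ 0.68363867 -0.02162542  0.13      ] [ 0.6848762  -0.26372023  0.13      ] [ 0.41912563 -0.01963253  0.13      ] [ 0.41806042 -0.25410067  0.13      ]
tape [ 0.48647739 -0.07557441  0.15      ] jar [ 0.45874202 -0.20996433  0.18      ]
```

```bash
R='{"translation":[0,-40,-27],"angular":[0,0,0],"fingers":1}'
python3 -m pendant '[{"translation":[-50,0,0],"angular":[0,0,0],"fingers":0},{"translation":[-50,0,0],"angular":[0,0,0],"fingers":0},{"translation":[0,-40,-27],"angular":[0,0,0],"fingers":0},{"translation":[0,-40,-27],"angular":[0,0,0],"fingers":0},{"translation":[0,-40,-27],"angular":[0,0,0],"fingers":0}]'
python3 -m pendant '[{"translation":[0,-40,-27],"angular":[0,0,0],"fingers":0},{"translation":[0,-40,-27],"angular":[0,0,0],"fingers":0},{"translation":[0,-40,-27],"angular":[0,0,0],"fingers":0},{"translation":[0,-40,-27],"angular":[0,0,0],"fingers":0},{"translation":[0,-40,-27],"angular":[0,0,0],"fingers":0}]'
python3 -m pendant '[{"translation":[0,-40,-27],"angular":[0,0,0],"fingers":0},{"translation":[0,-40,-27],"angular":[0,0,0],"fingers":0},{"translation":[0,-40,-27],"angular":[0,0,0],"fingers":0},{"translation":[0,-40,-27],"angular":[0,0,0],"fingers":0},{"translation":[0,-40,-27],"angular":[0,0,0],"fingers":0}]'
python3 -m pendant '[{"translation":[0,-40,-27],"angular":[0.14,0,0],"fingers":0},{"translation":[0,-40,-27],"angular":[0.14,0,0],"fingers":0},{"translation":[0,0,0],"angular":[0.14,0,0],"fingers":0},{"translation":[0,0,0],"angular":[0,0,0],"fingers":0}]'
python3 - <<'E'
from h import *
s=env.observe();print(s);im=env.camera("wrist");cv2.imwrite("pics/w1.png",im)
print(proj("wrist",[.4015,.264,.165],s))
E
```

```text
t: 0.6
eef_pos: [0.2107, -0.3821, 0.3324]
eef_rot: [[0.0, 0.31, -0.951], [0.0, -0.951, -0.31], [-1.0, -0.0, -0.0]]
ft_force: [0.6, -0.9, -0.6]
grip_width: 0.618
t: 1.1
eef_pos: [0.2766, -0.1496, 0.3325]
eef_rot: [[0.0, 0.309, -0.951], [0.0, -0.951, -0.309], [-1.0, -0.0, -0.0]]
ft_force: [1.7, 0.3, 0.0]
grip_width: 0.501
t: 1.6
eef_pos: [0.3427, 0.0826, 0.3327]
eef_rot: [[0.001, 0.311, -0.95], [-0.0, -0.95, -0.311], [-1.0, 0.001, -0.001]]
ft_force: [0.4, -0.4, 0.2]
grip_width: 0.501
t: 2.0
eef_pos: [0.3698, 0.1564, 0.3323]
eef_rot: [[-0.002, -0.055, -0.998], [-0.0, -0.998, 0.055], [-1.0, 0.0, 0.002]]
ft_force: [0.3, -1.2, 1.1]
grip_width: 0.501
{'t': 2.0, 'joints': array([ 1.20762384e-01, -7.08753281e-02,  1.66388537e+00, -1.24932120e-04,
        1.55034229e+00,  1.74649089e+00]), 'qd': array([-0.04293472, -0.01908947,  0.01412247, -0.0019803 ,  0.00286267,
       -0.15033452]), 'joint_efforts': array([  0.8570254 , -25.49764037, -30.45685172,   0.11869176,
        -0.1554971 ,   1.55601025]), 'eef_pos': array([0.36983896, 0.15644949, 0.33225669]), 'eef_rot': array([[-1.73181384e-03, -5.49015267e-02, -9.98490272e-01],
       [-3.35982933e-04, -9.98491681e-01,  5.49021870e-02],
       [-9.99998444e-01,  4.30556057e-04,  1.71075573e-03]]), 'ft_force': array([ 0.26937748, -1.19733841,  1.0801812 ]), 'torque': array([ 0.07430401, -0.02648288,  0.00916664]), 'grip_width': 0.5005142862050768}
(np.float64(178.8562956515313), np.float64(188.22998315420713))
```

View pics/w1.png

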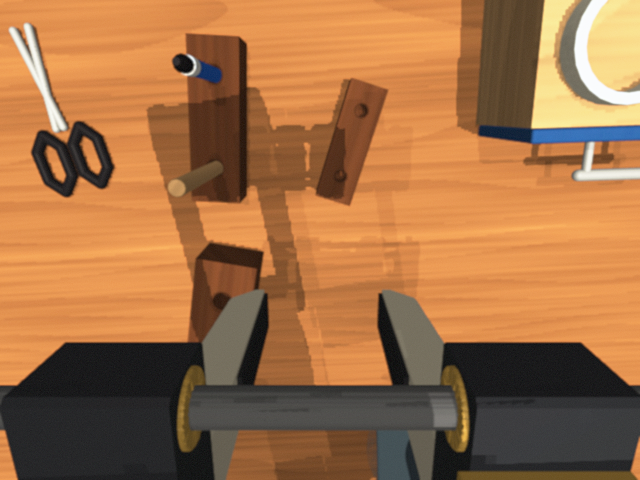

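The wrist view shows the dowel's top at (178,188), where I predicted it, and its foot at about (218,171). The brush is at (183,63), and block-top corners are near (187,35), (241,38), (240,201) and (193,199).

```bash
python3 - <<'E'
from h import *
s=env.observe()
c=np.array([at("wrist",*p,.045,s) for p in((187,35),(241,38),(240,201),(193,199))])
print(np.round(c,4),c.mean(0)); t=at("wrist",178,187.5,.165,s);print("top",t,"foot",at("wrist",218,171,.045,s))
ax=(c[0]+c[1]-c[2]-c[3])/2;ax/=np.linalg.norm(ax);print(ax,c.mean(0)-.045*ax,c.mean(0)+.045*ax)
print(s["eef_rot"].T@(np.array([t[0],t[1],.115])-s["eef_pos"]))
E
```

```text
[[0.5266 0.2758 0.045 ]
 [0.5213 0.2255 0.045 ]
 [0.3665 0.2433 0.045 ]
 [0.3712 0.2921 0.045 ]] [0.44640711 0.25918102 0.045     ]
top [0.40180111 0.26390604 0.165     ] foot [0.39873803 0.26242628 0.045     ]
[ 0.99404344 -0.10898457  0.        ] [0.40167515 0.26408532 0.045     ] [0.49113906 0.25427671 0.045     ]
[ 0.2173176  -0.10986523 -0.02659193]
```

```bash
python3 -m pendant '[{"translation":[0,-36,-9],"angular":[0,0,0],"fingers":0},{"translation":[0,-37,-9],"angular":[0,0,0],"fingers":0},{"translation":[0,-37,-9],"angular":[0,0,0],"fingers":0},{"translation":[45,0,0],"angular":[0.05,0,0],"fingers":0},{"translation":[40,0,0],"angular":[0,0,0],"fingers":0}]'
python3 -m pendant '[{"translation":[30,0,0],"angular":[0,0,0],"fingers":0},{"translation":[0,0,0],"angular":[0,0,0],"fingers":0},{"translation":[0,0,0],"angular":[0,0,0],"fingers":0}]'
python3 - <<'E'
from h import *
s=env.observe();im=env.camera("wrist");cv2.imwrite("pics/w2.png",im)
print(s["eef_pos"],s["eef_rot"],s["eef_rot"].T@(np.array([.4018,.264,.115])-s["eef_pos"]),proj("wrist",[.4018,.264,.165],s))
E
```

```text
t: 2.55
eef_pos: [0.4043, 0.2636, 0.2473]
eef_rot: [[0.002, -0.104, -0.995], [0.001, -0.995, 0.104], [-1.0, -0.001, -0.002]]
ft_force: [0.5, -0.3, -0.7]
grip_width: 0.501
t: 2.85
eef_pos: [0.4038, 0.2628, 0.2186]
eef_rot: [[-0.0, -0.106, -0.994], [-0.0, -0.994, 0.106], [-1.0, 0.0, 0.0]]
ft_force: [0.3, 0.7, 0.3]
grip_width: 0.501
[0.40377553 0.2627916  0.21857612] [[-2.47730523e-04 -1.06446421e-01 -9.94318409e-01]
 [-1.30712654e-04 -9.94318427e-01  1.06446456e-01]
 [-9.99999961e-01  1.56340035e-04  2.32409130e-04]] [ 0.10357644 -0.00100744  0.00206886] (np.float64(322.4661665681819), np.float64(278.6624485133178))
```

View pics/w2.png

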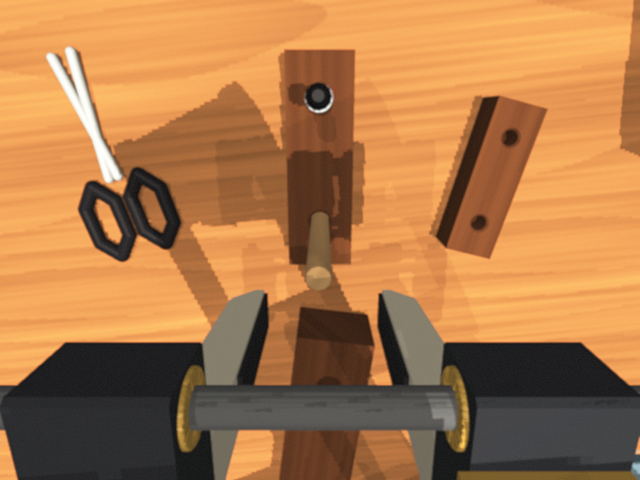

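The dowel's top is at (318.5,276), between the jaws, and the brush is clear at (318,97). I'll go down and grip.

```bash
python3 -m pendant '[{"translation":[35,-2.5,1],"angular":[0,0,0],"fingers":0},{"translation":[35,0,0],"angular":[0,0,0],"fingers":0},{"translation":[30,0,0],"angular":[0,0,0],"fingers":0},{"translation":[4,0,0],"angular":[0,0,0],"fingers":0},{"translation":[0,0,0],"angular":[0,0,0],"fingers":-0.5}]' 25
python3 -m pendant '[{"translation":[0,0,0],"angular":[0,0,0],"fingers":-1},{"translation":[0,0,0],"angular":[0,0,0],"fingers":-1},{"translation":[0,0,0],"angular":[0,0,0],"fingers":-1},{"translation":[0,0,0],"angular":[0,0,0],"fingers":-1},{"translation":[0,0,0],"angular":[0,0,0],"fingers":-1}]' 25
python3 -m pendant '[{"translation":[-2,0,0],"angular":[0,0,0],"fingers":-1},{"translation":[-4,0,0],"angular":[0,0,0],"fingers":-1},{"translation":[0,0,0],"angular":[0,0,0],"fingers":-1},{"translation":[0,0,0],"angular":[0,0,0],"fingers":-1}]' 25
```

```text
t: 3.4
eef_pos: [0.4037, 0.2663, 0.1152]
eef_rot: [[0.001, -0.107, -0.994], [0.0, -0.994, 0.107], [-1.0, -0.001, -0.001]]
ft_force: [0.5, -0.1, 0.5]
grip_width: 0.455
t: 3.9
eef_pos: [0.4033, 0.2662, 0.1149]
eef_rot: [[0.002, -0.106, -0.994], [0.0, -0.994, 0.106], [-1.0, -0.0, -0.002]]
ft_force: [-1.2, -1.9, 6.4]
grip_width: 0.144
t: 4.3
eef_pos: [0.4029, 0.2662, 0.1201]
eef_rot: [[0.0, -0.107, -0.994], [-0.0, -0.994, 0.107], [-1.0, -0.0, -0.0]]
ft_force: [-0.2, -1.9, 1.1]
grip_width: 0.147
```

```bash
python3 -m pendant '[{"translation":[-20,0,0],"angular":[0,0,0],"fingers":-1},{"translation":[-45,0,0],"angular":[0,0,0],"fingers":-1},{"translation":[-45,0,0],"angular":[0,0,0],"fingers":-1},{"translation":[-45,0,0],"angular":[0,0,0],"fingers":-1},{"translation":[-45,0,0],"angular":[0,0,0],"fingers":-1}]' 25
python3 -m pendant '[{"translation":[0,20,-14],"angular":[0,0,0],"fingers":-1},{"translation":[0,36,-26],"angular":[0,0,0],"fingers":-1},{"translation":[0,37,-26],"angular":[0,0,0],"fingers":-1},{"translation":[0,36,-26],"angular":[0,0,0],"fingers":-1},{"translation":[0,37,-26],"angular":[0,0,0],"fingers":-1}]' 25
python3 -m pendant '[{"translation":[0,36,-26],"angular":[0,0,0],"fingers":-1},{"translation":[0,37,-26],"angular":[0,0,0],"fingers":-1},{"translation":[0,36,-26],"angular":[0,0,0],"fingers":-1},{"translation":[0,37,-26],"angular":[0,0,0],"fingers":-1},{"translation":[0,37,-26],"angular":[0,0,0],"fingers":-1}]' 25
python3 -m pendant '[{"translation":[0,30,-21],"angular":[0,0,0],"fingers":-1},{"translation":[0,0,0],"angular":[0,0,0],"fingers":-1},{"translation":[0,0,0],"angular":[0,0,0],"fingers":-1},{"translation":[0,0,0],"angular":[0,0,0],"fingers":-1}]' 25
python3 - <<'E'
from h import *
s=env.observe();R=s["eef_rot"]
print(s["eef_pos"],R.round(4),R.T@(np.array([.630,-.140,.26])-s["eef_pos"]),s["ft_force"])
E
```

```text
t: 4.8
eef_pos: [0.4021, 0.2663, 0.3216]
eef_rot: [[-0.001, -0.107, -0.994], [0.0, -0.994, 0.107], [-1.0, -0.0, 0.001]]
ft_force: [0.8, 0.4, -0.2]
grip_width: 0.148
t: 5.3
eef_pos: [0.5027, 0.0874, 0.3198]
eef_rot: [[-0.0, -0.106, -0.994], [0.001, -0.994, 0.106], [-1.0, -0.001, 0.0]]
ft_force: [1.2, 0.0, -0.2]
grip_width: 0.144
t: 5.8
eef_pos: [0.6126, -0.1086, 0.3195]
eef_rot: [[-0.0, -0.107, -0.994], [0.001, -0.994, 0.107], [-1.0, -0.001, 0.001]]
ft_force: [0.2, -0.6, 0.1]
grip_width: 0.149
t: 6.2
eef_pos: [0.6293, -0.1381, 0.3198]
eef_rot: [[-0.001, -0.106, -0.994], [0.001, -0.994, 0.106], [-1.0, -0.001, 0.001]]
ft_force: [-0.2, 0.1, -0.6]
grip_width: 0.149
[ 0.62929022 -0.13812266  0.31976591] [[-6.000e-04 -1.059e-01 -9.944e-01]
 [ 1.000e-03 -9.944e-01  1.059e-01]
 [-1.000e+00 -9.000e-04  7.000e-04]] [ 0.0597636   0.00184529 -0.00094838] [-0.22283482  0.1486813  -0.60386878]
```

Now down so the tip is about 25 mm above the plate, and look with the wrist and side cameras.

```bash
python3 -m pendant '[{"translation":[30,2,-1],"angular":[0,0,0],"fingers":-1},{"translation":[30,0,0],"angular":[0,0,0],"fingers":-1},{"translation":[5,0,0],"angular":[0,0,0],"fingers":-1},{"translation":[0,0,0],"angular":[0,0,0],"fingers":-1},{"translation":[0,0,0],"angular":[0,0,0],"fingers":-1}]' 25
python3 - <<'E'
from h import *
s=env.observe();w=env.camera("wrist");a=env.camera("side");t=env.camera("top")
for n,i in(("w3",w),("s3",a),("t3",t)):cv2.imwrite(f"pics/{n}.png",i)
tip=s["eef_pos"]+s["eef_rot"]@[.1,0,0]
for n in("wrist","side"):print(n,proj(n,tip,s),proj(n,[.630,-.140,.13],s))
A=cv2.resize(w[200:350,240:400],(480,450),interpolation=2)
B=cv2.resize(a[110:210,290:370],(320,400),interpolation=2)
B=np.vstack([B,np.zeros((50,320,3),np.uint8)])
cv2.imwrite("pics/crop3.png",np.hstack([A,B]))
E
```

```text
t: 6.7
eef_pos: [0.6311, -0.1409, 0.257]
eef_rot: [[0.003, -0.106, -0.994], [-0.001, -0.994, 0.106], [-1.0, 0.001, -0.003]]
ft_force: [-0.7, 0.1, 0.1]
grip_width: 0.147
wrist (np.float64(324.1844964308162), np.float64(247.84064279694587)) (np.float64(322.7843933854139), np.float64(238.08016994501452))
side (np.float64(322.5211518272838), np.float64(162.42329624127382)) (np.float64(322.4281945162585), np.float64(172.08582794597555))
```

View pics/crop3.png

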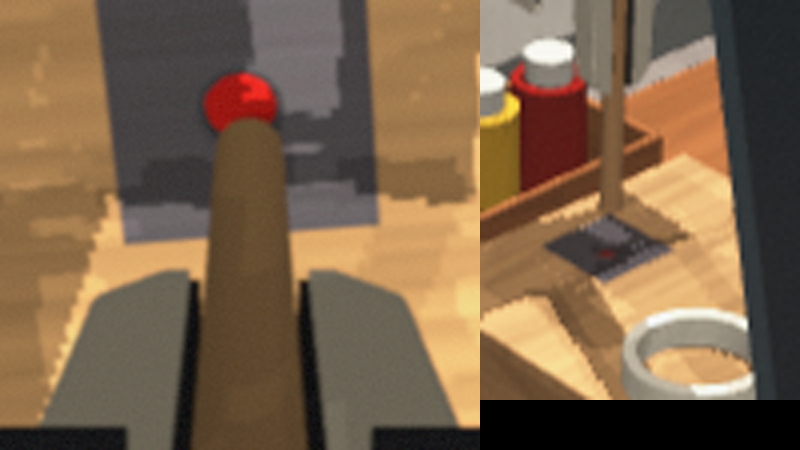

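Wrist crop: the hole's centre is at about px (320.2,235) and the tip's centre at about (322.7,250). In the side view the tip is at (323,161.3) and the hole at (321.7,173.2).

```bash
python3 - <<'E'
from h import *
s=env.observe();z=s["eef_pos"][2]-.1
R=s["eef_rot"]
for n,t,h in(("wrist",(322.7,250),(320.2,235)),("side",(323,161.3),(321.75,173.2))):
    a=at(n,*t,z,s);b=at(n,*h,.13,s);print(n,a,b,R.T@(b-a)*1e3)
print(R.round(4),s["eef_pos"])
E
```

```text
wrist [ 0.63017711 -0.14052012  0.15683181] [ 0.63252916 -0.13906677  0.13      ] [26.83674274 -1.7177963  -2.10444783]
side [ 0.63467197 -0.14587945  0.15683181] [ 0.62726612 -0.13501877  0.13      ] [ 26.79808219 -10.03309544   8.59922131]
[[ 2.900e-03 -1.064e-01 -9.943e-01]
 [-1.100e-03 -9.943e-01  1.064e-01]
 [-1.000e+00  8.000e-04 -3.000e-03]] [ 0.63118574 -0.14146849  0.25683181]
```

```bash
python3 -m pendant '[{"translation":[8,-1.7,-1.7],"angular":[0,0,0],"fingers":-1},{"translation":[8,0,0],"angular":[0,0,0],"fingers":-1},{"translation":[4,0,0],"angular":[0,0,0],"fingers":-1},{"translation":[0,0,0],"angular":[0,0,0],"fingers":-1},{"translation":[0,0,0],"angular":[0,0,0],"fingers":-1}]' 25
python3 - <<'E'
from h import *
s=env.observe();w=env.camera("wrist");a=env.camera("side")
print(s["eef_pos"])
A=cv2.resize(w[210:300,270:370],(500,450),interpolation=2)
B=cv2.resize(a[140:200,300:350],(300,360),interpolation=2)
B=np.vstack([B,np.zeros((90,300,3),np.uint8)])
cv2.imwrite("pics/crop4.png",np.hstack([A,B]))
tip=s["eef_pos"]+s["eef_rot"]@[.1,0,0]
for n in("wrist","side"):print(n,proj(n,tip,s),proj(n,[.630,-.140,.13],s))
E
```

```text
t: 7.35
eef_pos: [0.6323, -0.14, 0.2346]
eef_rot: [[-0.001, -0.107, -0.994], [0.0, -0.994, 0.107], [-1.0, -0.0, 0.001]]
ft_force: [-0.1, 0.4, -1.0]
grip_width: 0.145
[ 0.63226702 -0.13997179  0.23457738]
wrist (np.float64(324.1842698003848), np.float64(247.8418104085291)) (np.float64(324.61955519972616), np.float64(248.97723304419605))
side (np.float64(321.83382844342503), np.float64(170.18769029664958)) (np.float64(322.4281945162585), np.float64(172.08582794597555))
```

View pics/crop4.png

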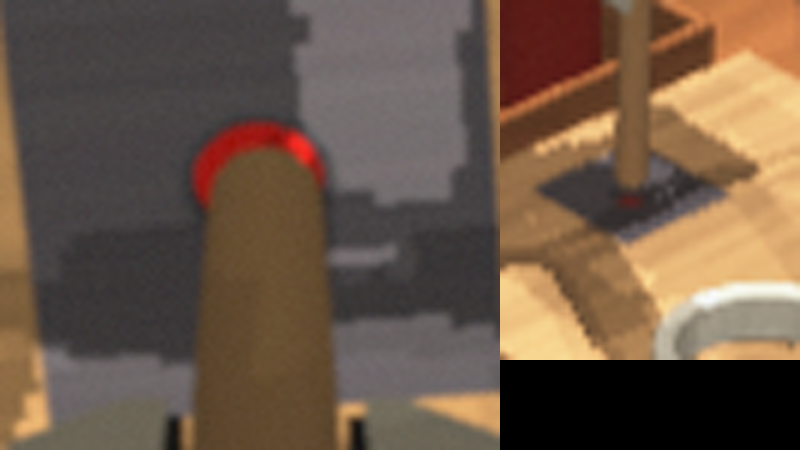

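The tip is centred over the hole to within about 1 mm, with the hole's centre at px (321.7,246.4) and the tip at (322.8,250.6). I'll correct slightly and feel downward.

```bash
python3 -m pendant '[{"translation":[1.5,-0.6,-0.4],"angular":[0,0,0],"fingers":-1},{"translation":[1.5,0,0],"angular":[0,0,0],"fingers":-1},{"translation":[1,0,0],"angular":[0,0,0],"fingers":-1},{"translation":[0,0,0],"angular":[0,0,0],"fingers":-1}]' 25
python3 -m pendant '[{"translation":[1,0,0],"angular":[0,0,0],"fingers":-1},{"translation":[1,0,0],"angular":[0,0,0],"fingers":-1},{"translation":[0,0,0],"angular":[0,0,0],"fingers":-1}]' 25
```

```text
t: 7.85
eef_pos: [0.6327, -0.1393, 0.2307]
eef_rot: [[-0.0, -0.107, -0.994], [0.0, -0.994, 0.107], [-1.0, -0.0, 0.0]]
ft_force: [0.0, 0.5, 0.3]
grip_width: 0.145
t: 8.15
eef_pos: [0.6327, -0.1394, 0.2287]
eef_rot: [[-0.0, -0.107, -0.994], [0.0, -0.994, 0.107], [-1.0, -0.0, 0.0]]
ft_force: [0.1, -0.2, -1.1]
grip_width: 0.145
```

```bash
python3 -m pendant '[{"translation":[1,0,0],"angular":[0,0,0],"fingers":-1},{"translation":[1,0,0],"angular":[0,0,0],"fingers":-1},{"translation":[0,0,0],"angular":[0,0,0],"fingers":-1}]' 25
```

```text
t: 8.45
eef_pos: [0.6328, -0.1393, 0.2267]
eef_rot: [[-0.0, -0.107, -0.994], [0.0, -0.994, 0.107], [-1.0, -0.0, 0.0]]
ft_force: [-0.0, 0.1, 0.6]
grip_width: 0.149
```

```bash
python3 -m pendant '[{"translation":[1,0,0],"angular":[0,0,0],"fingers":-1},{"translation":[1,0,0],"angular":[0,0,0],"fingers":-1},{"translation":[0,0,0],"angular":[0,0,0],"fingers":-1}]' 25
```

```text
t: 8.75
eef_pos: [0.6327, -0.1393, 0.2247]
eef_rot: [[-0.0, -0.107, -0.994], [0.0, -0.994, 0.107], [-1.0, -0.0, 0.0]]
ft_force: [0.3, 0.3, 0.4]
grip_width: 0.147
```

```bash
python3 -m pendant '[{"translation":[1,0,0],"angular":[0,0,0],"fingers":-1},{"translation":[1,0,0],"angular":[0,0,0],"fingers":-1},{"translation":[0,0,0],"angular":[0,0,0],"fingers":-1}]' 25
```

```text
t: 9.05
eef_pos: [0.6327, -0.1393, 0.2227]
eef_rot: [[-0.0, -0.107, -0.994], [0.0, -0.994, 0.107], [-1.0, -0.0, 0.0]]
ft_force: [-0.7, 0.1, 0.7]
grip_width: 0.143
```

```bash
python3 -m pendant '[{"translation":[1,0,0],"angular":[0,0,0],"fingers":-1},{"translation":[1,0,0],"angular":[0,0,0],"fingers":-1},{"translation":[0,0,0],"angular":[0,0,0],"fingers":-1}]' 25
```

```text
t: 9.35
eef_pos: [0.6327, -0.1393, 0.2207]
eef_rot: [[-0.0, -0.107, -0.994], [0.0, -0.994, 0.107], [-1.0, -0.0, 0.0]]
ft_force: [0.3, 0.2, -0.9]
grip_width: 0.151
```

```bash
python3 -m pendant '[{"translation":[1,0,0],"angular":[0,0,0],"fingers":-1},{"translation":[1,0,0],"angular":[0,0,0],"fingers":-1},{"translation":[0,0,0],"angular":[0,0,0],"fingers":-1}]' 25|grep -E "pos|force"
```

```text
eef_pos: [0.633, -0.1394, 0.2196]
ft_force: [-0.6, 0.1, 3.6]
```

```bash
python3 -m pendant '[{"translation":[1,0,0],"angular":[0,0,0],"fingers":-1},{"translation":[1,0,0],"angular":[0,0,0],"fingers":-1},{"translation":[0,0,0],"angular":[0,0,0],"fingers":-1}]' 25|grep -E "pos|force"
```

```text
eef_pos: [0.6332, -0.1395, 0.2184]
ft_force: [-0.6, 1.6, 8.0]
```

```bash
python3 -m pendant '[{"translation":[1,0,0],"angular":[0,0,0],"fingers":-1},{"translation":[1,0,0],"angular":[0,0,0],"fingers":-1},{"translation":[0,0,0],"angular":[0,0,0],"fingers":-1}]' 25|grep -E "pos|force"
```

```text
eef_pos: [0.6332, -0.1395, 0.2167]
ft_force: [-2.0, 1.0, 9.1]
```

```bash
python3 -m pendant '[{"translation":[1,0,0],"angular":[0,0,0],"fingers":-1},{"translation":[0,0,0],"angular":[0,0,0],"fingers":-1},{"translation":[0,0,0],"angular":[0,0,0],"fingers":-1}]' 25|grep -E "pos|force|grip"
```

```text
eef_pos: [0.6332, -0.1395, 0.2159]
ft_force: [-2.3, 1.7, 9.8]
grip_width: 0.146
```

```bash
python3 -m pendant '[{"translation":[1,0,0],"angular":[0,0,0],"fingers":-1},{"translation":[0,0,0],"angular":[0,0,0],"fingers":-1},{"translation":[0,0,0],"angular":[0,0,0],"fingers":-1}]' 25|grep -E "pos|force|grip"
python3 - <<'E'
from h import *
import time
w=env.camera("wrist");a=env.camera("side")
cv2.imwrite("pics/s5.png",np.vstack([cv2.resize(w[200:300,250:400],(600,400),interpolation=2),cv2.resize(a[150:200,290:390],(600,200),interpolation=2)]))
E
```

```text
eef_pos: [0.6332, -0.1395, 0.215]
ft_force: [-1.8, 1.3, 10.2]
grip_width: 0.148
```

View pics/s5.png

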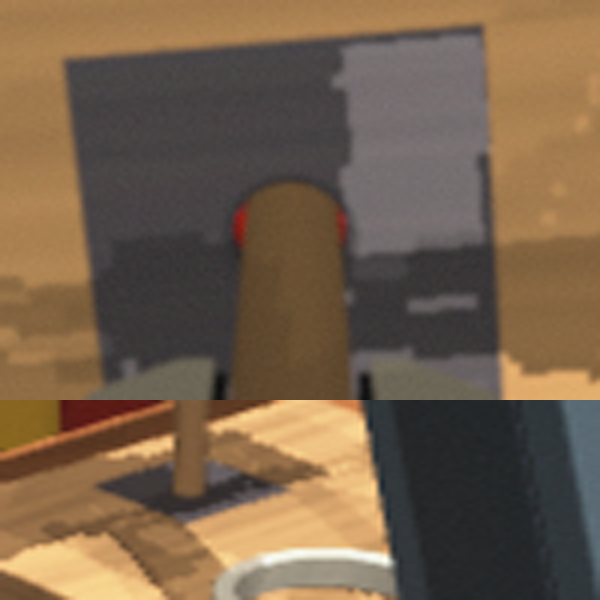

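The dowel is in the hole and presses the pad, touching the rear rim slightly (wrist crop, rim at about (290,183)). I'll ease it 0.6 mm forward and carry on pressing.

```bash
python3 -m pendant '[{"translation":[0.5,0,0.6],"angular":[0,0,0],"fingers":-1},{"translation":[0,0,0],"angular":[0,0,0],"fingers":-1},{"translation":[0,0,0],"angular":[0,0,0],"fingers":-1}]' 25|grep -E "pos|force"
```

```text
eef_pos: [0.633, -0.1395, 0.2147]
ft_force: [-1.3, 1.4, 8.8]
```

```bash
python3 -m pendant '[{"translation":[1,0,0],"angular":[0,0,0],"fingers":-1},{"translation":[0,0,0],"angular":[0,0,0],"fingers":-1},{"translation":[0,0,0],"angular":[0,0,0],"fingers":-1}]' 25|grep -E "pos|force"
```

```text
eef_pos: [0.6331, -0.1395, 0.2137]
ft_force: [-1.9, 0.5, 10.3]
```

```bash
python3 - <<'E'
from h import *
t=env.camera("top");o=cv2.imread("pics/t3.png")
cv2.imwrite("pics/t6.png",t)
d=cv2.absdiff(t,o).max(2)[255:320,310:430];print((d>40).sum(), np.argwhere(d>40).mean(0) if (d>40).any() else 0)
E
```

```text
203 [33.90147783 83.81773399]
```

```bash
python3 -m pendant '[{"translation":[0.7,0,0],"angular":[0,0,0],"fingers":-1},{"translation":[0,0,0],"angular":[0,0,0],"fingers":-1},{"translation":[0,0,0],"angular":[0,0,0],"fingers":-1},{"translation":[0,0,0],"angular":[0,0,0],"fingers":-1}]' 25|grep -E "pos|force"
cat > d.py <<'E'
from h import *
t=env.camera("top");o=cv2.imread("pics/t6.png");cv2.imwrite("pics/t7.png",t)
d=cv2.absdiff(t,o).max(2)[255:320,310:430];print((d>40).sum(), np.argwhere(d>40).mean(0) if (d>40).any() else 0)
E
python3 d.py
```

```text
eef_pos: [0.6331, -0.1395, 0.2131]
ft_force: [-1.8, 1.5, 10.8]
0 0
```

```bash
python3 -m pendant '[{"translation":[0.7,0,0],"angular":[0,0,0],"fingers":-1},{"translation":[0,0,0],"angular":[0,0,0],"fingers":-1},{"translation":[0,0,0],"angular":[0,0,0],"fingers":-1},{"translation":[0,0,0],"angular":[0,0,0],"fingers":-1}]' 25|grep -E "pos|force"
python3 d.py
```

```text
eef_pos: [0.6331, -0.1395, 0.2119]
ft_force: [-0.6, 0.9, 8.6]
267 [12.04868914 98.32958801]
```

```bash
python3 -m pendant '[{"translation":[0,0,0],"angular":[0,0,0],"fingers":-1},{"translation":[0,0,0],"angular":[0,0,0],"fingers":-1},{"translation":[0,0,0],"angular":[0,0,0],"fingers":-1},{"translation":[0,0,0],"angular":[0,0,0],"fingers":-1},{"translation":[0,0,0],"angular":[0,0,0],"fingers":-1}]' 25|grep -E "pos|force"
python3 d.py
python3 -m pendant '[{"translation":[0,0,0],"angular":[0,0,0],"fingers":-1},{"translation":[0,0,0],"angular":[0,0,0],"fingers":-1},{"translation":[0,0,0],"angular":[0,0,0],"fingers":-1},{"translation":[0,0,0],"angular":[0,0,0],"fingers":-1},{"translation":[0,0,0],"angular":[0,0,0],"fingers":-1}]' 25|grep -E "pos|force"
python3 d.py
python3 - <<'E'
import cv2
t=cv2.imread("pics/t7.png")
cv2.imwrite("pics/t7c.png",cv2.resize(t[140:330,290:450],None,fx=3,fy=3))
E
```

```text
eef_pos: [0.6331, -0.1395, 0.212]
ft_force: [-0.1, 0.8, 8.2]
374 [16.11497326 97.04545455]
eef_pos: [0.6331, -0.1394, 0.2119]
ft_force: [-1.6, 0.5, 8.4]
445 [20.17752809 96.24719101]
```

View pics/t7c.png

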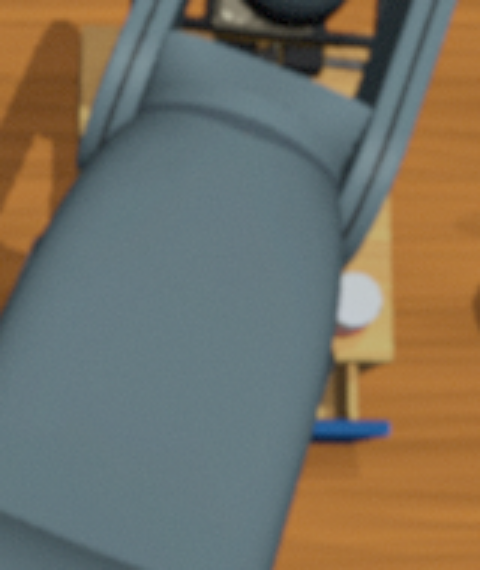

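The drawer is sliding out: the blue front is at crop (350,430), well clear of the cabinet edge. I'll withdraw and return.

```bash
python3 -m pendant '[{"translation":[-5,0,0],"angular":[0,0,0],"fingers":-1},{"translation":[-10,0,0],"angular":[0,0,0],"fingers":-1},{"translation":[-20,0,0],"angular":[0,0,0],"fingers":-1},{"translation":[-35,0,0],"angular":[0,0,0],"fingers":-1},{"translation":[-40,0,0],"angular":[0,0,0],"fingers":-1}]' 25
python3 -m pendant '[{"translation":[0,-20,14],"angular":[0,0,0],"fingers":-1},{"translation":[0,-36,26],"angular":[0,0,0],"fingers":-1},{"translation":[0,-37,26],"angular":[0,0,0],"fingers":-1},{"translation":[0,-36,26],"angular":[0,0,0],"fingers":-1},{"translation":[0,-37,26],"angular":[0,0,0],"fingers":-1}]' 25
python3 -m pendant '[{"translation":[0,-36,26],"angular":[0,0,0],"fingers":-1},{"translation":[0,-37,26],"angular":[0,0,0],"fingers":-1},{"translation":[0,-36,26],"angular":[0,0,0],"fingers":-1},{"translation":[0,-37,26],"angular":[0,0,0],"fingers":-1},{"translation":[0,-37,26],"angular":[0,0,0],"fingers":-1}]' 25
python3 -m pendant '[{"translation":[0,-30,22],"angular":[0,0,0],"fingers":-1},{"translation":[0,0,0],"angular":[0,0,0],"fingers":-1},{"translation":[0,0,0],"angular":[0,0,0],"fingers":-1},{"translation":[0,0,0],"angular":[0,0,0],"fingers":-1}]' 25
python3 - <<'E'
from h import *
s=env.observe();R=s["eef_rot"]
print(R.T@(np.array([.4026,.2662,.17])-s["eef_pos"])*1e3)
E
```

```text
t: 14.1
eef_pos: [0.6313, -0.139, 0.3195]
eef_rot: [[-0.004, -0.107, -0.994], [0.001, -0.994, 0.107], [-1.0, -0.001, 0.004]]
ft_force: [1.2, 0.4, -0.3]
grip_width: 0.145
t: 14.6
eef_pos: [0.5313, 0.0395, 0.3198]
eef_rot: [[-0.001, -0.107, -0.994], [0.0, -0.994, 0.107], [-1.0, -0.0, 0.001]]
ft_force: [0.4, 0.2, -0.6]
grip_width: 0.144
t: 15.1
eef_pos: [0.4215, 0.2354, 0.3201]
eef_rot: [[-0.0, -0.107, -0.994], [-0.0, -0.994, 0.107], [-1.0, 0.0, 0.0]]
ft_force: [1.8, -0.3, -0.7]
grip_width: 0.152
t: 15.5
eef_pos: [0.4046, 0.2656, 0.3199]
eef_rot: [[-0.0, -0.107, -0.994], [-0.001, -0.994, 0.107], [-1.0, 0.001, 0.0]]
ft_force: [0.3, -0.4, 0.1]
grip_width: 0.145
[149.91834552  -0.44904771   2.061997  ]
```

```bash
python3 -m pendant '[{"translation":[40,-0.5,2],"angular":[0,0,0],"fingers":-1},{"translation":[45,0,0],"angular":[0,0,0],"fingers":-1},{"translation":[45,0,0],"angular":[0,0,0],"fingers":-1},{"translation":[20,0,0],"angular":[0,0,0],"fingers":-1},{"translation":[5,0,0],"angular":[0,0,0],"fingers":-1}]' 25|grep pos
python3 -m pendant '[{"translation":[0,0,0],"angular":[0,0,0],"fingers":-1},{"translation":[0,0,0],"angular":[0,0,0],"fingers":-1}]' 25|grep pos
python3 - <<'E'
from h import *
s=env.observe();w=env.camera("wrist");a=env.camera("side")
print(s["eef_pos"])
A=cv2.resize(w[180:300,240:400],(480,360),interpolation=2)
B=cv2.resize(a[270:360,210:290],(320,360),interpolation=2)
cv2.imwrite("pics/crop8.png",np.hstack([A,B]))
tip=s["eef_pos"]+s["eef_rot"]@[.1,0,0]
for n in("wrist","side"):print(n,proj(n,tip,s),proj(n,[.4017,.2641,.045],s))
E
```

```text
eef_pos: [0.4013, 0.265, 0.1622]
eef_pos: [0.4038, 0.2669, 0.1664]
[0.40380471 0.26690972 0.16642917]
wrist (np.float64(324.18325424435847), np.float64(247.84077161435093)) (np.float64(328.81852532004285), np.float64(241.19065877757083))
side (np.float64(252.80121050936305), np.float64(315.1918805427176)) (np.float64(255.24589341290658), np.float64(322.7584826029066))
```

View pics/crop8.png

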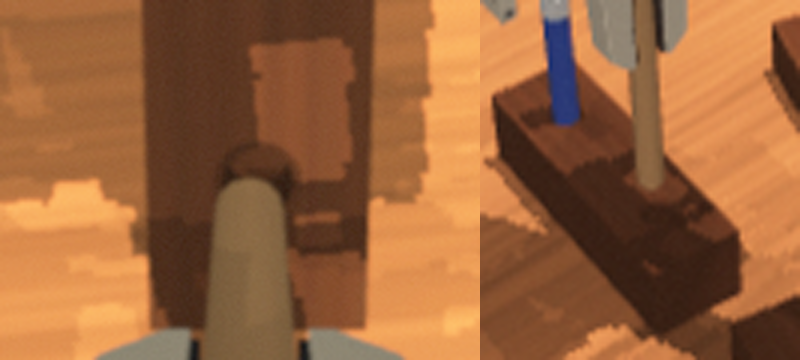

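Wrist crop: the hole is at about px (325.7,239.3) and the tip at about (323,250.3).

```bash
python3 - <<'E'
from h import *
s=env.observe();R=s["eef_rot"]
for z in(.0664,.070):
  a=at("wrist",323,250.3,z,s);b=at("wrist",325.7,239.3,.045,s);print(a,b,R.T@(b-a)*1e3)
print(s["eef_pos"],R.T@(np.array([.4029,.2662,.15])-s["eef_pos"])*1e3)
E
```

```text
[0.40236223 0.26825154 0.0664    ] [0.4030853  0.26639498 0.045     ] [21.40003952  1.79907536 -0.85515245]
[0.40349651 0.26812291 0.07      ] [0.4030853  0.26639498 0.045     ] [24.99667456  1.79803007  0.29695017]
[0.40364119 0.26723177 0.16664935] [16.64582647  1.12926575  0.67516189]
```

```bash
python3 -m pendant '[{"translation":[6,1.5,0.1],"angular":[0,0,0],"fingers":-1},{"translation":[6,0,0],"angular":[0,0,0],"fingers":-1},{"translation":[5,0,0],"angular":[0,0,0],"fingers":-1},{"translation":[0,0,0],"angular":[0,0,0],"fingers":-1},{"translation":[0,0,0],"angular":[0,0,0],"fingers":-1}]' 25|grep -E "pos|force"
python3 -m pendant '[{"translation":[2,0,0],"angular":[0,0,0],"fingers":-1},{"translation":[2,0,0],"angular":[0,0,0],"fingers":-1},{"translation":[0,0,0],"angular":[0,0,0],"fingers":-1},{"translation":[0,0,0],"angular":[0,0,0],"fingers":-1}]' 25|grep -E "pos|force"
```

```text
eef_pos: [0.4018, 0.2656, 0.1478]
ft_force: [0.2, 0.7, 0.5]
eef_pos: [0.402, 0.2656, 0.144]
ft_force: [0.1, 0.0, -0.5]
```

```bash
python3 -m pendant '[{"translation":[2,0,0],"angular":[0,0,0],"fingers":-1},{"translation":[2,0,0],"angular":[0,0,0],"fingers":-1},{"translation":[0,0,0],"angular":[0,0,0],"fingers":-1},{"translation":[0,0,0],"angular":[0,0,0],"fingers":-1}]' 25|grep -E "pos|force"
```

```text
eef_pos: [0.402, 0.2656, 0.1399]
ft_force: [-0.6, -0.0, -0.7]
```

```bash
python3 -m pendant '[{"translation":[2,0,0],"angular":[0,0,0],"fingers":-1},{"translation":[3,0,0],"angular":[0,0,0],"fingers":-1},{"translation":[0,0,0],"angular":[0,0,0],"fingers":-1}]' 25|grep -E "pos|force"
```

```text
eef_pos: [0.4018, 0.2655, 0.1345]
ft_force: [0.1, 1.1, -0.8]
```

```bash
python3 -m pendant '[{"translation":[3,0,0],"angular":[0,0,0],"fingers":-1},{"translation":[3,0,0],"angular":[0,0,0],"fingers":-1},{"translation":[0,0,0],"angular":[0,0,0],"fingers":-1}]' 25|grep -E "pos|force"
```

```text
eef_pos: [0.4018, 0.2655, 0.1285]
ft_force: [0.2, -0.7, -0.4]
```

```bash
python3 -m pendant '[{"translation":[3,0,0],"angular":[0,0,0],"fingers":-1},{"translation":[3,0,0],"angular":[0,0,0],"fingers":-1},{"translation":[0,0,0],"angular":[0,0,0],"fingers":-1}]' 25|grep -E "pos|force"
```

```text
eef_pos: [0.4018, 0.2655, 0.1225]
ft_force: [-0.9, -0.3, -0.3]
```

```bash
python3 -m pendant '[{"translation":[2,0,0],"angular":[0,0,0],"fingers":-1},{"translation":[2,0,0],"angular":[0,0,0],"fingers":-1},{"translation":[0,0,0],"angular":[0,0,0],"fingers":-1}]' 25|grep -E "pos|force"
```

```text
eef_pos: [0.4018, 0.2655, 0.1187]
ft_force: [-0.3, -0.0, -0.2]
```

```bash
python3 -m pendant '[{"translation":[1,0,0],"angular":[0,0,0],"fingers":-1},{"translation":[1,0,0],"angular":[0,0,0],"fingers":-1},{"translation":[0,0,0],"angular":[0,0,0],"fingers":-1}]' 25|grep -E "pos|force"
```

```text
eef_pos: [0.402, 0.2655, 0.1169]
ft_force: [-0.0, -1.0, 0.4]
```

```bash
python3 -m pendant '[{"translation":[1,0,0],"angular":[0,0,0],"fingers":-1},{"translation":[0,0,0],"angular":[0,0,0],"fingers":-1},{"translation":[0,0,0],"angular":[0,0,0],"fingers":-0.6},{"translation":[0,0,0],"angular":[0,0,0],"fingers":-0.4},{"translation":[0,0,0],"angular":[0,0,0],"fingers":0}]' 25
python3 -m pendant '[{"translation":[0,0,0],"angular":[0,0,0],"fingers":0},{"translation":[0,0,0],"angular":[0,0,0],"fingers":0},{"translation":[-15,0,0],"angular":[0,0,0],"fingers":0},{"translation":[-40,0,0],"angular":[0,0,0],"fingers":0},{"translation":[-45,0,0],"angular":[0,0,0],"fingers":0}]' 25
python3 -m pendant '[{"translation":[-45,0,0],"angular":[0,0,0],"fingers":0},{"translation":[-20,0,0],"angular":[0,0,0],"fingers":0},{"translation":[0,0,45],"angular":[0,0,0],"fingers":0},{"translation":[0,0,45],"angular":[0,0,0],"fingers":0},{"translation":[0,0,0],"angular":[0,0,0],"fingers":0}]' 25
python3 - <<'E'
from h import *
a=env.camera("side");t=env.camera("top")
A=cv2.resize(a[150:380,200:420],None,fx=2,fy=2);B=cv2.resize(t[140:330,170:430],None,fx=1.35,fy=1.35)
B=np.vstack([B,np.zeros((A.shape[0]-B.shape[0],B.shape[1],3),np.uint8)])
cv2.imwrite("pics/end.png",np.hstack([A,B]))
E
```

```text
t: 19.6
eef_pos: [0.4021, 0.2656, 0.1161]
eef_rot: [[0.0, -0.107, -0.994], [0.0, -0.994, 0.107], [-1.0, -0.0, -0.0]]
ft_force: [-0.9, 0.5, 0.0]
grip_width: 0.322
t: 20.1
eef_pos: [0.4009, 0.2651, 0.2159]
eef_rot: [[-0.004, -0.107, -0.994], [-0.001, -0.994, 0.107], [-1.0, 0.002, 0.003]]
ft_force: [0.4, 1.0, 0.5]
grip_width: 0.498
t: 20.6
eef_pos: [0.3081, 0.2753, 0.2812]
eef_rot: [[-0.002, -0.104, -0.995], [0.0, -0.995, 0.104], [-1.0, -0.0, 0.002]]
ft_force: [0.7, -0.3, -0.0]
grip_width: 0.498
```

View pics/end.png

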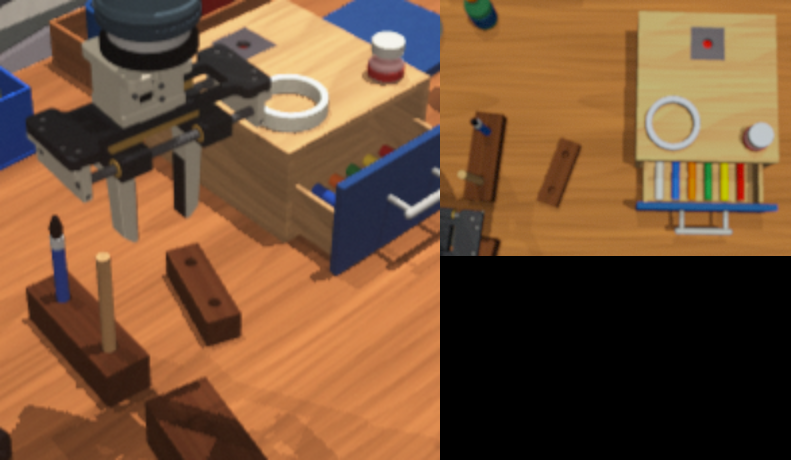

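The dowel stands in its hole with its top at side px (251.5,279); it started at (251.3,278). The drawer is fully out, the bystanders are unmoved, and the gripper is clear. I'm handing it in.

```bash
python3 -m pendant '[{"translation":[0,0,0],"angular":[0,0,0],"fingers":0},{"translation":[0,0,0],"angular":[0,0,0],"fingers":0},{"translation":[0,0,0],"angular":[0,0,0],"fingers":0}]'
python3 -c "from bench import env;print(env.close_job())"
```

```text
t: 21.0
eef_pos: [0.3134, 0.2751, 0.2807]
eef_rot: [[-0.0, -0.108, -0.994], [-0.0, -0.994, 0.108], [-1.0, 0.0, 0.0]]
ft_force: [0.4, 0.8, 0.3]
grip_width: 0.497
the job is handed in; nothing more can be done
None
```

The drawer is open, the dowel is back in its own hole in the block, and I handed the job in at about 21 s. No verdict was reported.

- **Pressing the catch:** I met the red pad about 10 mm below the cabinet top and pressed in small steps. The highest force I read was about 11 N, and it dropped to about 8.6 N as the catch let go.
- **Final pictures:** The drawer stands roughly 70 mm out. The dowel's top is within 1 pixel of where it started, so it should be seated and upright. The brush and the bystanders in the last crops (tape, paint jar, glue) stand where they were, and the gripper is clear. The mug, scissors, sketchbook and maraca were outside those crops.
- **Checks that disagreed:** My first side-camera estimate of where the dowel's tip was relative to the hole was about 10 mm off the wrist camera's, along the side camera's line of sight. A second look from closer settled it. While pressing, the dowel rubbed the hole's rear rim at about 2 N. When I put it back I did not feel the hole's floor, so I let go about 1–2 mm above it, going by the height at which I had picked it up.

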